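# Point-and-confirm check before packing

## Robot

A 6-joint arm with a two-finger parallel gripper is mounted at the origin on a cart in front of the work surface, level with it; the furniture and walls round the work are solid. World frame = base frame: x ahead of the robot, y to its left, z up, the work surface at z = 0. Lengths are in m, angles in degrees, forces in N, time in s.
With the tool pointing down it reaches from about 0.35 to 0.875 m from the base axis. Payload 4.2 kg.
Tool frame: the origin (TCP) lies between the finger pads, 19 mm behind the fingertips; this is the grasp point; z points along the fingers, y is the line along which they close (so a half turn about z gives the same grasp; the last joint's range is limited). The gripper opens to 85 mm and grips with 20 to 120 N. Pads are 22 mm wide; open, the fingers measure 114 mm over their backs; the gripper's body (76 mm by 85 mm) begins 54 mm behind the grasp point. The pads swing forward as they close: fully open they stand 13 mm farther back than shut.
Start: joints at [14.817, 22.042, 0.453, 0, -68.411, -14.817], TCP at [0.625, 0, 0.25] pointing down, gripper open.
Joint ranges: [-179.83, 179.83], [-69.29, 118.12], [-61.27, 80.66], [-181.25, 117.63], [-171.15, -9.14], [-177.46, 177.46]. Speed limits (degrees/s): [159.86, 159.86, 180, 180, 180, 180].

## Interface

Orientations are given as a 3x3 rotation matrix whose columns are the frame's x, y, z axes.
In Python, from bench import move_pose, line_to, movej, grip, dwell, ik, state, camera, camera_model, PlanningError, sign_off gives the robot as it stands. The module is installed in compiled form; this text tells all that it offers. Calls block until the motion is done:
- move_pose(position, orientation): joint-space move of the TCP to a pose.
- line_to(position, rot=None, rate=0.15, f_stop=None): straight line of the TCP; rot=None keeps the orientation; rate is the mean speed in m/s. With f_stop (N) it stops when the force on the tool has changed by that much, and returns True; else False.
- movej(angles): joint-space move.
- grip(opening, force=None): finger opening in m; force is the grip in N (None keeps the last); returns when the fingers have stopped.
- dwell(seconds).
- ik(position, orientation): joint angles nearest the present ones, or None.
- state(): the state.
- camera(name): name is "scene" or "side" or "wrist"; returns (picture, depth): 400x640x3 uint8, red, green, blue; 400x640 float32, m along the optical axis (not along the pixel's ray), 0 where there is no reading.
- camera_model(name): a dict with "fx", "fy", "cx", "cy" (pixels), "R" (3x3) and "t" (3): a world point X has camera coordinates R X + t. Camera axes: x right, y down, z forward; pixel columns grow to the right and rows downward; lengths in m; the calibration is good to about 2 mm. A picture is of the moment at which its call begins: read the wrist's pose just before it. camera_model takes no time and is no camera call; for the wrist camera it gives the pose at the moment of the call.
A pose or a line that the arm cannot do raises PlanningError and nothing moves.
- sign_off(): hands the job in; it is judged then, once.
The state is a dict: "time": time; "qpos": joint angles; "joint_vel": joint speeds; "effort": joint torques, N m; "position": TCP position; "tool_rot": TCP orientation; "force": force on the tool from outside, world axes, zero at the start; "ft_torque": the same for the moment, N m; "gripper_width": finger opening in m; "finger_force": force on a finger pad.
Only numpy, scipy, OpenCV 4.12 (cv2) and the standard library are available. Lean on these libraries where they do the work, as an engineer would, in place of code of your own. Each camera call takes 0.05 s, during which the arm holds its last target. There are 200 camera calls.

## Task

Do the point-and-confirm check before packing: with the fingers pointing down, point at the larger of the two thin metal discs in the three-bay parts tray (the thick round piece with the ribbed rim is a plastic lid) from just above its centre (fingertips about 3 cm over it) and stay there for two seconds, then point in the same way for two seconds at the larger of the two screw-lid jars that stand on the bare bench behind the tray, in which it will be packed (not one of those at the back on the foam), and then press the push button on the bench all the way down and let it come up again. Do not touch the tray, the discs, the lid, the jars or the vial at all; they stay where they are. Lift the hand well up between the actions and do not bring the fingers down close over any of the other items on the way.

Things in the scene. Friction and masses are not known exactly. Their poses are not given: they have to be found in the camera images.
- parts_tray: Low grey open tray fixed to the bench, 100 x 300 x 14 mm, walls and floor 3 mm thick, with two dividers that make three bays in a row along its y axis. Origin at the centre of its underside, z up. Each bay holds one round flat thing: the two discs and the lid, in any order.
- large_disc: The larger pale, smooth-edged bare metal disc, 50 mm across and 6 mm thick, flat in one bay of the tray. Origin at the centre of its underside, z up.
- small_disc: The smaller pale, smooth-edged bare metal disc, 38 mm across and 5 mm thick, flat in another bay. Not to be pointed at. Origin at the centre of its underside, z up.
- loose_lid: Pale plastic jar lid with a ribbed rim, 60 mm across and 13 mm high, in the remaining bay; wider and thicker than the discs, and not metal. Not to be pointed at. Origin at the centre of its underside, z up.
- large_jar: The larger closed screw-lid jar, 54 mm across and 62 mm tall, standing on the bare bench behind the tray (similar jars on the white foam at the back are not part of this). Origin at the centre of its underside, z up.
- small_jar: The smaller closed screw-lid jar, 48 mm across and 50 mm tall, in the same row. Not to be pointed at. Origin at the centre of its underside, z up.
- vial: Slim closed vial, 15 mm across and 46 mm tall, in the same row. It tips easily. Not to be pointed at. Origin at the centre of its underside, z up.
- confirm_top (a point): Centre of the top face of the push button's round cap, 36 mm across, which stands in a dark housing fixed to the bench to the right of the tray (a disc 52 mm across and 12 mm high; the cap's top is 22 mm above the bench when up, 16 mm when down); z up. It goes down with the cap.
- confirm (a joint): Travel of the push button: 0 = up, 0.006 m = fully down. A spring returns it; fully down takes about 5 N, straight down.
There are look-alikes about, which are no part of the job. Leave any brown or turquoise look-alike of the large_jar alone. Leave any yellow look-alike of the large_disc alone.

How it is judged:
By the outcome, as a careful person would: the job done as asked, in the order asked, and still so for the second after the job is handed in, with the robot touching nothing.
It also fails if it takes over 51 s, if anything falls off the work surface, if the arm or the gripper's body presses on something with over 40 N, if the wrist force passes 120 N, or if a joint passes its speed limit or range.

## Working session

There is one attempt and no reset: what is moved stays moved. The work goes in short steps, each a Python script; the robot and the scene stay as the last script left them, time stands still between calls to the robot, and variables do not carry over. Pictures are saved under pics/ and viewed, at most 10 in all, crops included, and the job is handed in when it is done.

```bash
mkdir -p pics
cat > h.py <<'E'
import numpy as np, cv2
from bench import *
def snap(n,f):
    m=camera_model(n); p,d=camera(n); cv2.imwrite(f'pics/{f}.png',p[:,:,::-1]); np.savez(f'pics/{f}.npz',p=p,d=d,**m); return p,d,m
def load(f): return np.load(f'pics/{f}.npz')
def cloud(z):
    v,u=np.mgrid[:400,:640]; d=z['d']
    c=np.stack([(u-z['cx'])/z['fx']*d,(v-z['cy'])/z['fy']*d,d],-1)
    return (c-z['t'])@z['R']
def onplane(z,u,v,h):
    r=z['R'].T@np.array([(u-z['cx'])/z['fx'],(v-z['cy'])/z['fy'],1]); o=-z['R'].T@z['t']
    return o+r*(h-o[2])/r[2]
E
python3 - <<'E'
from h import *
for n in ("scene","wrist"):
    p,d,m=snap(n,n+'0'); print(n,-m['R'].T@m['t'],m['R'][2])
print(state()['time'])
E
```

```text
scene [ 0.13961305 -0.69363976  0.6503056 ] [ 0.38776867  0.67618773 -0.62642287]
wrist [ 0.6247175  -0.07022422  0.37351591] [-0.00290066  0.2746741  -0.96153301]
0.1
```

View pics/scene0.png

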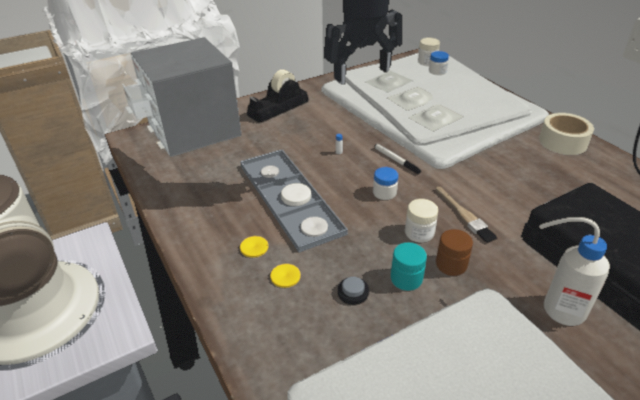

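View pics/wrist0.png

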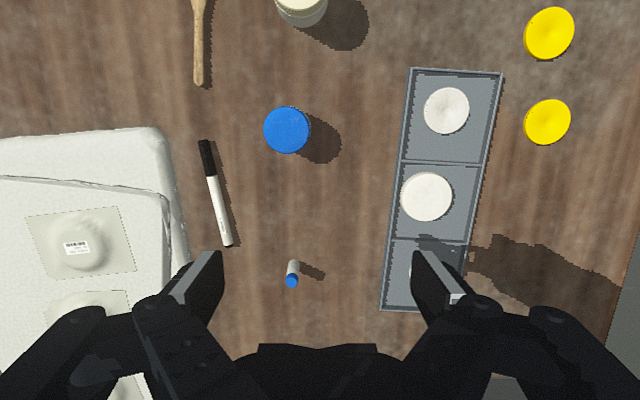

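The scene view shows the tray with a disc at (314,227), the ribbed lid at (295,195) and a smaller disc at (270,172). The white-lid jar is at (421,220), the blue-lid jar at (385,183), the vial at (339,144) and the button at (352,290). The turquoise and brown jars and the yellow discs are the look-alikes. Next I'll measure sizes.

Run:
```python
from h import *
z=load('scene0'); P=cloud(z)
def blob(name,u,v,zmin,zmax,r=.045):
    c=P[v,u]; m=(np.hypot(P[...,0]-c[0],P[...,1]-c[1])<r)&(P[...,2]>zmin)&(P[...,2]<zmax)&(z['d']>0)
    q=P[m]; print(name,c.round(3),len(q),'mean',q.mean(0).round(4),'rng',q.min(0).round(3),q.max(0).round(3))
# bright-pixel circles fitted on plane for discs
hsv=cv2.cvtColor(z['p'],cv2.COLOR_RGB2HSV)
for n,u,v,h in (('near',314,227,.009),('mid',295,195,.016),('far',270,172,.008)):
    g=(hsv[...,2]>165)&(hsv[...,1]<60); k,l=cv2.connectedComponents(g.astype(np.uint8)); m=l==l[v,u]
    pts=np.array([onplane(z,a,b,h) for b,a in np.argwhere(m)])
    (c,s,an)=cv2.minAreaRect(pts[:,:2].astype(np.float32)); print(n,hsv[v,u],m.sum(),'c',np.round(c,4),'size',np.round(s,4), 'z',P[v,u].round(4))
blob('whitejar',421,212,.055,.07); blob('bluejar',385,176,.042,.06); blob('vial',339,140,.038,.06,.015)
blob('button',352,286,.018,.03,.03); blob('turq',408,255,.05,.08)
im=z['p'][120:320,220:480,::-1]; cv2.imwrite('pics/crop0.png',cv2.resize(im,None,fx=3,fy=3,interpolation=cv2.INTER_CUBIC))
```

```text
near [ 24  12 205] 401 c [ 0.4797 -0.0685] size [0.0473 0.0488] z [ 0.4767 -0.0739  0.0104]
mid [ 23  10 226] 482 c [0.4952 0.0276] size [0.0584 0.0646] z [0.4882 0.0219 0.0162]
far [ 24  12 213] 136 c [0.4878 0.137 ] size [0.0329 0.0371] z [0.4834 0.1265 0.0094]
whitejar [ 0.63  -0.187  0.061] 531 mean [ 0.6368 -0.184   0.0618] rng [ 0.611 -0.208  0.055] [ 0.666 -0.157  0.066]
bluejar [ 0.649 -0.056  0.05 ] 335 mean [ 0.6521 -0.0548  0.0496] rng [ 0.631 -0.076  0.042] [ 0.678 -0.029  0.054]
vial [0.648 0.114 0.041] 40 mean [0.6523 0.1199 0.044 ] rng [0.646 0.114 0.038] [0.659 0.127 0.049]
button [ 0.453 -0.239  0.023] 314 mean [ 0.4551 -0.2393  0.0223] rng [ 0.439 -0.255  0.018] [ 0.473 -0.22   0.026]
turq [ 0.545 -0.26   0.062] 770 mean [ 0.5458 -0.2628  0.0609] rng [ 0.522 -0.286  0.05 ] [ 0.574 -0.234  0.066]
```

View pics/crop0.png

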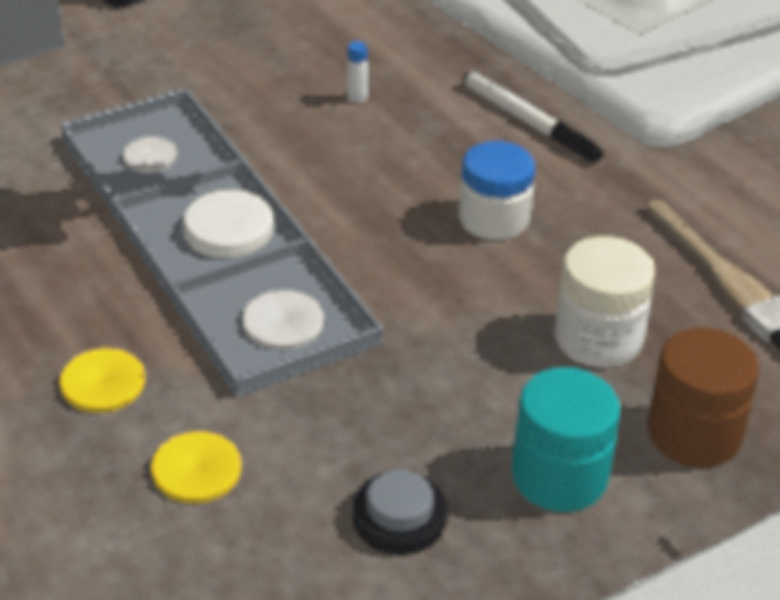

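The crop confirms it. The near-bay disc (48 mm) is the target, the middle piece is the ribbed lid, and the cream-lid jar is the larger one. Now I'll close the fingers and refine the positions with the wrist camera from above.

Run:
```python
from h import *
R=state()['tool_rot']; print(R.round(2))
z=load('wrist0'); print('disc w0',onplane(z,447,110,.009).round(4),'bluejar',onplane(z,287,130,.05).round(4))
grip(0.0)
move_pose([.55,-.10,.28],R)
snap('wrist','w1'); print(state()['time'],state()['gripper_width'])
```

```text
[[-0. -1. -0.]
 [-1.  0. -0.]
 [ 0.  0. -1.]]
disc w0 [ 0.4787 -0.0694  0.009 ] bluejar [ 0.6538 -0.0502  0.05  ]
1.4917 0.00011824178516101271
```

View pics/w1.png

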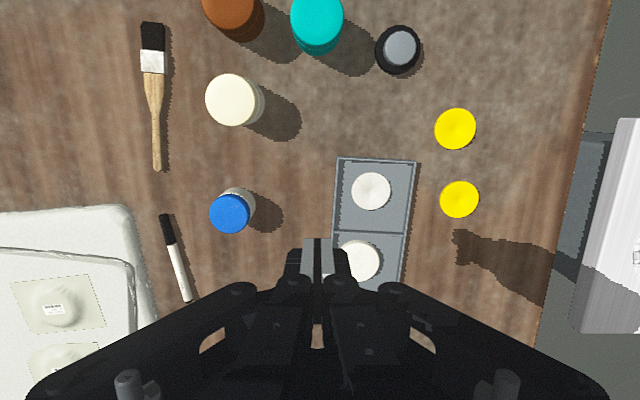

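The wrist view shows the large disc at (371,190), the cream jar top at (231,100) and the button cap at (401,48).

Run:
```python
from h import *
z=load('w1')
D=onplane(z,371,190,.009);J=onplane(z,231,100,.062);B=onplane(z,401,48,.022)
print(D.round(4),J.round(4),B.round(4))
D=(D+[.4790,-.069,.009])/2; J=(J+[.6385,-.183,.062])/2; B=(B+[.456,-.238,.022])/2
print(D,J,B)
R=state()['tool_rot']
def up(p): return [p[0],p[1],.25]
def point(p):
    move_pose(up(p),R); t=[p[0],p[1],p[2]+.049]
    line_to(t,rate=.1); s=state(); print(s['time'],s['position'].round(4) if hasattr(s['position'],'round') else s['position'],s['force'])
    snap('side','s%d'%(p[2]*1000)); dwell(2.5); line_to(up(p),rate=.15)
point(D); point(J)
best=min((q for q in (ik(up(B),R@np.array([[0,-s,0],[s,0,0],[0,0,1.]])) for s in (1,-1)) if q is not None),key=lambda q:abs(q[5]))
print(best); movej(best); snap('wrist','w2'); print(state()['time'],state()['position'])
np.save('B.npy',B)
```

```text
[ 0.479  -0.0701  0.009 ] [ 0.6383 -0.1803  0.062 ] [ 0.4554 -0.2363  0.022 ]
[ 0.47899752 -0.06953699  0.009     ] [ 0.63842312 -0.18162625  0.062     ] [ 0.45570109 -0.23715     0.022     ]
3.9833 [ 0.4793 -0.0695  0.0584] [ 0.77455043 -0.18388038  0.01896828]
10.3083 [ 0.6389 -0.1817  0.1118] [-0.51562153 -0.63069999  0.29585873]
[-9.36449261e+00  1.12202465e+01 -1.49039336e+01  9.22366071e-03
 -6.39628944e+01 -8.06669688e+01]
15.2833 [ 0.45616002 -0.23709819  0.24976936]
```

Run:
```python
from h import *
a=[load(k)['p'][:,:,::-1] for k in ('s9','s62','w2')]
cv2.imwrite('pics/m.png',cv2.resize(np.vstack([np.hstack(a[:2]),np.hstack([a[2],a[2]*0])]),(800,500),interpolation=cv2.INTER_AREA))
```

```text
(no output)
```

View pics/m.png

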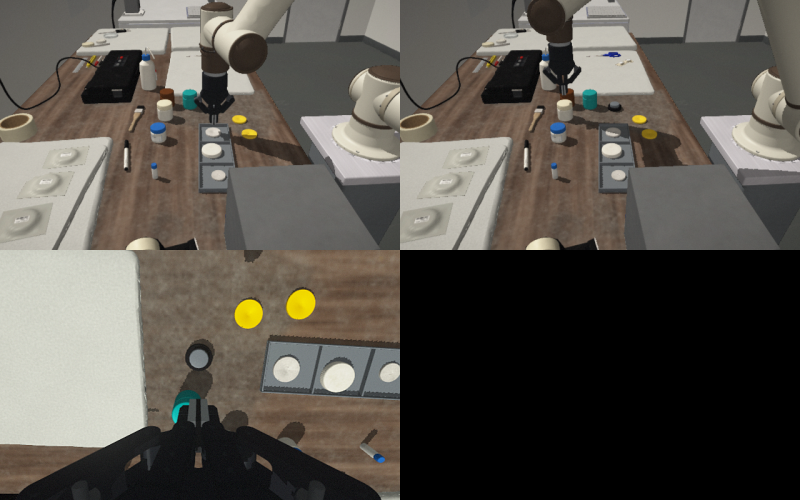

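The side views show the fingertips just above the large disc, then just above the cream-lid jar, with nothing touched. The wrist view puts the button at about (317,171) full-size. Now the press.

Run:
```python
from h import *
B=np.load('B.npy'); w=onplane(load('w2'),317,171,.022); print(w.round(4))
line_to([B[0],B[1],.065],rate=.12)
f0=state()['force'][2]
hit=line_to([B[0],B[1],.029],rate=.02,f_stop=15)
s=state(); print(hit,s['position'],s['force'][2]-f0,s['time']); dwell(.4); print(state()['position'][2],state()['force'][2]-f0)
snap('scene','sp')
line_to([B[0],B[1],.25],rate=.12); dwell(.3)
p,d,m=snap('scene','sf'); print(state()['time'],state()['force'])
P=cloud(load('sf')); print(np.median(P[284:289,350:355,2]))
cv2.imwrite('pics/f.png',np.hstack([load(k)['p'][110:330,180:500,::-1] for k in('sp','sf')]))
```

```text
[ 0.4529 -0.2376  0.022 ]
True [ 0.4556869  -0.23713524  0.03478618] 6.511798833687554 18.3667
0.03479208450650831 5.442544005885632
21.1167 [0.14715645 0.12022165 1.10926333]
0.022596989876881766
```

View pics/f.png

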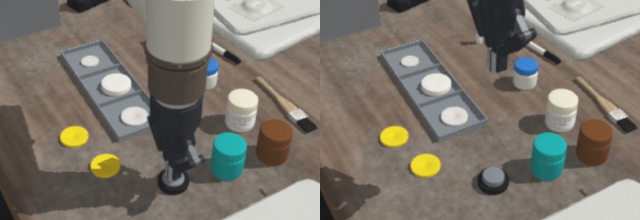

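The press peaked at 15 N against a 5 N spring, with the tips at 15.8 mm, so it reached the stop. The cap is back at about 22 mm and everything else is unmoved.

```bash
python3 -c "
from bench import *
print(sign_off())"
```

```text
the job is handed in; nothing more can be done
None
```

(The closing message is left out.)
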